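# Set the cutlet press and pull out its loading tray

## Robot

A 7-joint arm with a two-finger parallel gripper is mounted at the origin on the work surface. World frame = base frame: x ahead of the robot, y to its left, z up, the work surface at z = 0. Lengths are in m, angles in rad, forces in N, time in s.
With the tool pointing down it reaches from about 0.4 to 0.9 m from the base axis. Payload 5.6 kg.
Tool frame: the origin (TCP) lies at the very end of the fingers, on their centre line; the grasp point (between the pads) lies 19 mm behind it; z points along the fingers, y is the direction in which the jaws open and shut (so a half turn about z gives the same grasp; the last joint's range is limited). The gripper opens to 92 mm and grips with 3 to 60 N. Pads are 20 mm wide; open, the fingers measure 128 mm over their backs; the gripper's body (75 mm by 189 mm) begins 69 mm behind the grasp point.
Start: joints at [1.217, 0.468, -0.012, 1.603, 0.006, 1.071, -0.056], TCP at [0.199, -0.619, 0.215] pointing down, gripper open.
Joint ranges: [-2.53, 2.53], [-0.31, 2.02], [-1.57, 1.55], [0.28, 2.44], [-1.29, 4.43], [0.15, 1.84], [-2.92, 2.92]. Speed limits (rad/s): [2.57, 2.57, 3.14, 3.14, 3.14, 3.14, 3.14].

## Interface

Orientations are given as a unit quaternion [w, x, y, z].
In Python, from bench import arm gives the robot as it stands.
- The arm moves only by the tool servo_tool, never from a script. Its argument "steps" is a list of rows, each a list of 7 numbers: the turn, a rotation vector about the tool's x, y, z in rad, then the shift along the tool's x, y, z in m, then the finger opening in m, from 0 to 0.0919. In form: [[ax, ay, az, dx, dy, dz, gripper], ...]. A call has 1 to 5 rows; each row shifts and turns the commanded pose from where the row before left it, along the tool's axes as they then stand; what a row does not reach is not made up. A row lasts 1/8 s, in which the tool goes at most 62.5 mm and 10.7 degrees, less where a joint would pass 70% of its speed; a pose out of reach is approached as far as the arm can. A call is refused whole if a number of a shift passes 0.0625 or a number of a turn 0.188, either way. A call with a gripper value outside its range is refused whole. The fingers move at their own pace and stop on an object; "newtons" is the grip in N (left out, the last holds). Time passes only in rows, so rows that do not move let the fingers close. It gives the time, the measured TCP pose, the force and the opening at its end, in the units of the state.
- arm.sense(): the state, without advancing time (a new reading comes with each control period).
- arm.capture(name): name is "side" or "top" or "wrist"; returns the picture (480x640x3 uint8, blue, green, red); there is no depth.
- arm.get_calibration(name): a dict with "intrinsics" (3x3 intrinsics, pixels), "dist" ([k1, k2, p1, p2, k3] as OpenCV has them; the pictures are not rectified), "R" (3x3) and "t" (3): a world point X has camera coordinates R X + t; the wrist camera has in their place "mount" (4x4, takes a point from camera to tool coordinates, whose origin is the TCP and whose axes are the flange's). Camera axes: x right, y down, z forward; pixel columns grow to the right and rows downward; lengths in m; the calibration is good to about 2 mm. A picture is of the moment at which its call begins: read the wrist's pose just before it. get_calibration takes no time and is no camera call.
- arm.close_job(): hands the job in, once; it reports no verdict.
The state is a dict: "time": time; "joint_pos": joint angles; "joint_velocities": joint speeds; "joint_torque": joint torques, N m; "position": TCP position; "tcp_rot": TCP orientation; "ft_force": force on the tool from outside, world axes, zero at the start; "ft_torque": the same for the moment, N m; "grip_width": opening from 0.0 (shut) to 1.0 (fully open).
Only numpy, scipy, OpenCV 4.12 (cv2) and the standard library are available. Lean on these libraries where they do the work, as an engineer would, in place of code of your own. Each camera call takes 0.05 s, during which the arm holds its last target.

## Task

Set the cutlet press for the next batch: lift the red thickness knob out of its notch, carry it along the rack and let it drop fully into the notch with the green tag. Then pull the loading tray under it out to its stop, ready to be filled, and leave everything else on the bench where it is.

Things in the scene. Friction and masses are not known exactly. Their poses are not given: they have to be found in the camera images.
- press: The fixed cutlet press: a low stainless steel housing, 200 mm deep (x), 320 mm wide (y), its flat deck 100 mm above the bench. Origin: under the centre of the housing, on the bench. Its own -x side is the front with the tray and roughly faces the robot; z is up. A low grey motor cover (45 x 100 x 36 mm) stands on the deck in its rear right corner.
- rack_mid (a point): Middle of the notched aluminium rack that lies on the deck along the press's y, on the deck's surface at the middle notch, 20 mm in front (-x) of the press's centre; axes as the press. The rack is 18 mm wide, its teeth 16 mm tall. It has five notches, each 13 mm wide, at y = -60, -30, 0, +30 and +60 mm.
- setting_slide (a joint): Position of the knob and its low dark sled along the rack, in m: 0 at the middle notch (where it starts), positive towards the press's +y; notches at -0.06, -0.03, 0, 0.03, 0.06. Range -0.064 to 0.064; slides with under 1 N of friction while the knob is lifted.
- setting_knob (a joint): Lift of the red knob in m: 0 fully down in a notch, 0.022 at its upper stop. Its cross pin (10 mm thick) clears the teeth above 0.0115; released between two notches it stays up on the tooth. Gravity and a light spring press it down with about 2.6 N at the bottom to 4.5 N at the top.
- knob_grip (a point): Centre of the red knob's grip block: 16 mm (press x) by 20 mm (press y), 34 mm tall, with a wider cap (22 x 24 mm, 6 mm thick) at its top. With the knob down this point is 145 mm above the bench and the block runs from 128 to 162 mm, cap included. The sled below reaches up to 120 mm, the teeth to 116 mm. Nothing else stands within 60 mm above 120 mm.
- tag_green: Green tag, 20 x 22 mm, 3 mm thick, flat on the black strip behind the rack. It marks the wanted notch: its origin (centre of its underside) has the same press y as that notch and lies 36 mm from the rack's centreline towards the press's +x; axes as the press. Three like tags in white mark notches not wanted; the middle notch has none.
- loading_tray (a joint): How far the tray is pulled out, in m: 0 shut, 0.075 at its stop. It slides towards the press's -x (front) with about 2 N of friction and stays where it is left.
- tray_handle (a point): Middle of the tray's black handle bar: a round bar 10 mm thick, 90 mm long along the press's y, level, 88 mm above the bench, and 42 mm (centre) in front of the tray's steel front. The deck is 12 mm higher than the bar, and the housing begins 50 mm behind it when the tray is shut. This point moves with the tray.
- shaker: Bystander: aluminium jar-shaped shaker with a steel cap, 38 mm across, 75 mm tall, standing on the press's deck in its rear left corner (press +x, +y). Origin under its centre.
- crumb_pan: Bystander: open aluminium pan, 170 x 220 x 50 mm. Origin under its centre.
- black_tray: Bystander: open black plastic tray, 150 x 220 x 35 mm. Origin under its centre.
- tub: Bystander: grey plastic tub, 110 mm across, 110 mm tall. Origin under its centre.
- spice_jar: Bystander: jar with red cap, 70 mm across, 110 mm tall. Origin under its centre.
- meat_hammer: Bystander: hammer with a wooden handle and steel head, 260 mm long, lying along its x. Origin under its middle.
- spatula: Bystander: spatula with a blue handle, 280 mm long, lying along its x. Origin under its middle.

How it is judged:
By the outcome, as a careful person would: the job done as asked, in the order asked, and still so for the second after the job is handed in, with the robot touching nothing.
It also fails if it takes over 43 s, if anything falls off the work surface, if the arm or the gripper's body presses on something with over 40 N, if the wrist force passes 120 N, or if a joint passes its speed limit or range.

## Working session

There is one attempt and no reset: what is moved stays moved. The work goes in short steps, Python scripts to look and compute and a tool call to move; the robot and the scene stay as the last step left them, time stands still between calls to the robot, and variables do not carry over. Pictures are saved under pics/ and viewed, and the job is handed in when it is done.

Besides the shell and the picture viewer there is one more tool, called after ">>>" by a JSON object that holds its "name" and its "arguments", one argument or row to a line. servo_tool: Moves the arm, as the interface text tells. Its arguments: {"type":"object","properties":{"steps":{"type":"array"},"newtons":{"type":"number"}},"required":["steps"]}

```bash
ls; mkdir -p pics
python3 - <<'E'
from bench import arm
import cv2
print(arm.sense())
for n in("side","top"):
    cv2.imwrite(f"pics/{n}0.png",arm.capture(n)); c=arm.get_calibration(n); print(n,c)
print(arm.get_calibration("wrist"))
E
```

```text
pics
{'time': 0.0, 'joint_pos': array([ 1.2169702 ,  0.46840249, -0.01157153,  1.60361893,  0.00602439,
        1.07137606, -0.05626283]), 'joint_velocities': array([ 0.00029481, -0.00135843, -0.00056419, -0.0008018 ,  0.00041482,
        0.00082231,  0.00097453]), 'joint_torque': array([ 5.31969381e-04, -5.20566523e+01, -1.24875060e-02, -2.43746942e+01,
       -5.66010189e-02,  1.71945471e-02,  1.77425272e-04]), 'position': array([ 0.19853076, -0.61833239,  0.21362585]), 'tcp_rot': array([-8.59192108e-04,  9.87950622e-01,  1.54766869e-01, -2.15017287e-04]), 'ft_force': array([ 0.47840749, -0.50130973, -0.30157701]), 'ft_torque': array([ 0.01628584, -0.04717814,  0.05155717]), 'grip_width': 1.0003085456116958}
side {'intrinsics': array([[571.42977343,   0.        , 312.3019878 ],
       [  0.        , 571.42977343, 240.56804082],
       [  0.        ,   0.        ,   1.        ]]), 'dist': array([-0.16349473,  0.        ,  0.        ,  0.        ,  0.        ]), 'R': array([[-0.73826557, -0.67434401,  0.01496979],
       [-0.50776579,  0.54101436, -0.67043073],
       [ 0.44400208, -
[... 473 characters left out ...]
51483e-01,  2.79016565e-02, -9.90004053e-01]]), 't': array([0.02189363, 0.52365082, 1.2438381 ])}
{'intrinsics': array([[370.75069424,   0.        , 326.72012559],
       [  0.        , 370.75069424, 241.34811085],
       [  0.        ,   0.        ,   1.        ]]), 'dist': array([-0.07471388,  0.        ,  0.        ,  0.        ,  0.        ]), 'mount': array([[ 1.04113513e-03, -9.54474311e-01, -2.98291310e-01,
         8.39964470e-02],
       [ 9.99999250e-01,  8.01473899e-04,  9.25766498e-04,
        -1.01550584e-03],
       [-6.44547641e-04, -2.98292050e-01,  9.54474430e-01,
        -1.69193618e-01],
       [ 0.00000000e+00,  0.00000000e+00,  0.00000000e+00,
         1.00000000e+00]])}
```

View pics/top0.png

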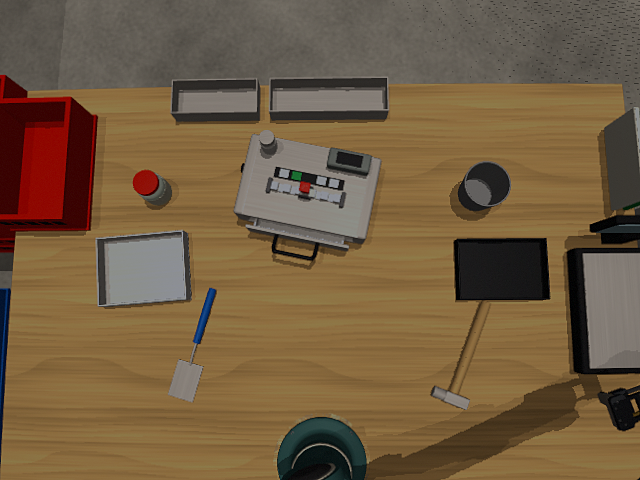

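View pics/side0.png

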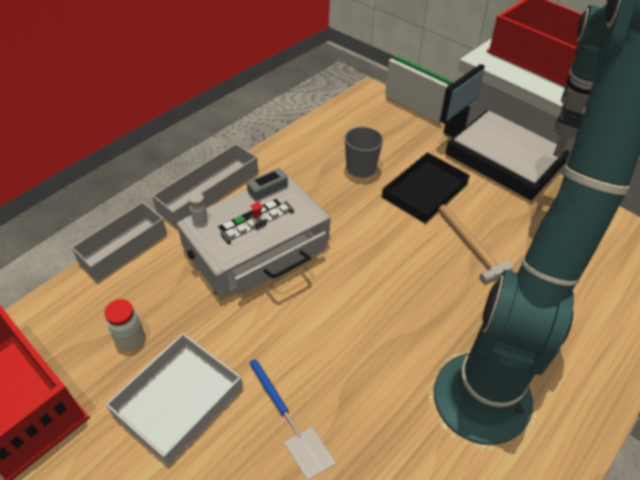

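The top view shows the press at about (310,190). The red knob is at (305,187) and the green tag at (297,176), the second tag from the left, so the wanted notch is probably y=+0.03. The handle is at about (295,255). Next I'll measure these.

```bash
cat > h.py <<'E'
from bench import arm
import cv2, numpy as np
from scipy.spatial.transform import Rotation as Ro
def pose(s):
    q=s["tcp_rot"]; return Ro.from_quat([q[1],q[2],q[3],q[0]]).as_matrix(), np.array(s["position"])
def cam(name,s=None):
    c=arm.get_calibration(name)
    if name=="wrist":
        R,p=pose(s); M=c["mount"]; Rc=R@M[:3,:3]; o=R@M[:3,3]+p
    else: Rc=c["R"].T; o=-Rc@c["t"]
    return c,Rc,o
def ray(k,uv,z):
    c,Rc,o=k
    n=cv2.undistortPoints(np.array(uv,float).reshape(-1,1,2),c["intrinsics"],c["dist"]).reshape(-1,2)
    d=np.c_[n,np.ones(len(n))]@Rc.T
    return o+d*((z-o[2])/d[:,2])[:,None]
def blobs(m,amin=15):
    n,l,st,ce=cv2.connectedComponentsWithStats(m.astype(np.uint8))
    return [(ce[i],st[i]) for i in range(1,n) if st[i][4]>=amin]
E
python3 - <<'E'
from h import *
for n in("top","side"):
    im=cv2.imread(f"pics/{n}0.png"); hsv=cv2.cvtColor(im,cv2.COLOR_BGR2HSV); H,S,V=cv2.split(hsv)
    k=cam(n)
    roi=np.zeros(H.shape,bool)
    if n=="top": roi[130:270,225:390]=1
    else: roi[170:310,170:340]=1
    for nm,m,z in(("red",((H<8)|(H>172))&(S>150)&(V>80),.160),("green",(H>45)&(H<80)&(S>120)&(V>60),.106)):
        for c,s in blobs(m&roi): print(n,nm,c,s,ray(k,c,z)[0])
im=cv2.imread("pics/top0.png")[120:270,230:390]
cv2.imwrite("pics/topz.png",cv2.resize(im,None,fx=5,fy=4,interpolation=cv2.INTER_CUBIC)[:600,:800])
im=cv2.imread("pics/side0.png")[170:310,170:340]
cv2.imwrite("pics/sidez.png",cv2.resize(im,(728,600),interpolation=cv2.INTER_CUBIC))
E
```

```text
top red [304.4  186.23] [299 181  12  12 100] [0.6354948  0.03512323 0.16      ]
top green [296.06329114 175.4556962 ] [291 171  11  10  79] [0.67532795 0.0572053  0.106     ]
side red [256.27619048 208.83809524] [252 202  10  15 105] [0.62916654 0.04269473 0.16      ]
side green [239.42 219.44] [234 216  11   8  50] [0.67428919 0.05964824 0.106     ]
```

View pics/topz.png

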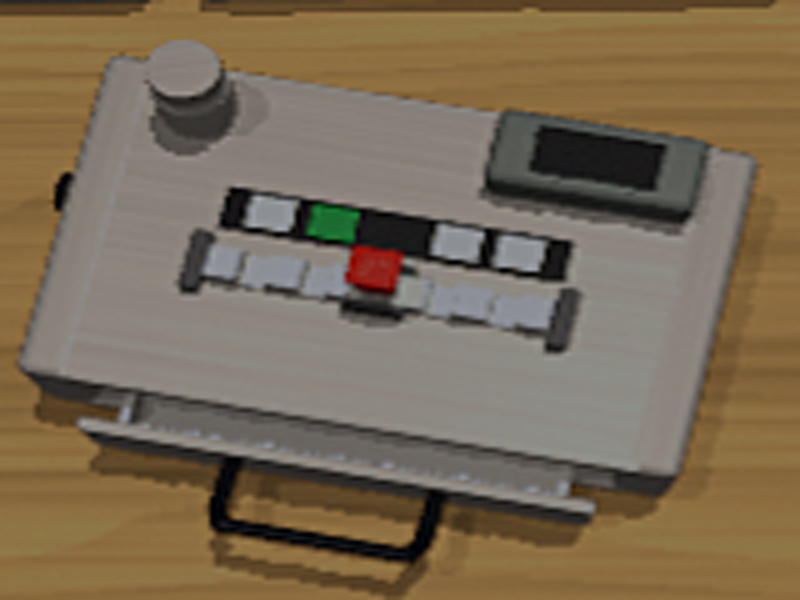

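View pics/sidez.png

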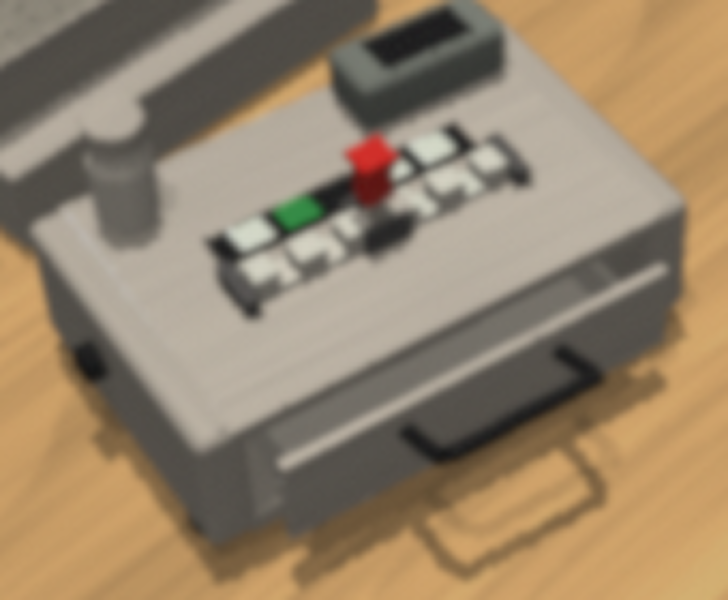

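The top zoom shows the green tag second from the left, next to the empty middle position, so the wanted notch is +0.03. The handle bar is a black loop in front, and the tray front already stands slightly off the housing. Next I'll get the yaw from the tag row and measure the handle.

Run:
```python
from h import *
im=cv2.imread("pics/top0.png"); H,S,V=cv2.split(cv2.cvtColor(im,cv2.COLOR_BGR2HSV)); k=cam("top")
# strip: zoom (225..570,190..280)
z=lambda x,y:(230+x/5-.4,120+y/4-.4)
tags=[z(271,213),z(333,222),z(459,243),z(521,252)]
P=ray(k,tags,.105); print("tags",P)
y=np.array([.06,.03,-.03,-.06])
A=np.polyfit(y,P[:,:2],1); print(A, "scale",np.linalg.norm(A[0]))
ey=A[0]/np.linalg.norm(A[0]); yaw=np.arctan2(-ey[0],ey[1]); ex=np.array([ey[1],-ey[0]])
print("yaw",yaw,"rack_mid",A[1]-.036*ex)
C=ray(k,[z(110,57),z(757,157),z(670,475),z(22,370)],.1); print("deck corners",C, C.mean(0))
d=C[0]-C[1]; print("yaw rear edge",np.arctan2(-d[0],d[1]),np.linalg.norm(d)); d=C[3]-C[2]; print("yaw front",np.arctan2(-d[0],d[1]),np.linalg.norm(d))
print("press c from corners->rack",C.mean(0)[:2]-.02*ex)
Hd=ray(k,[z(220,525),z(412,552)],.088); print("handle ends",Hd,Hd.mean(0))
T=ray(k,[z(80,425),z(590,512)],.09);print("trayfront",T)
m=C.mean(0)[:2]
print("handle in press",(Hd.mean(0)[:2]-m)@ex,(Hd.mean(0)[:2]-m)@ey)
g=ray(k,[(304.4,186.23)],.162)[0];print("knob in press",(g[:2]-m)@ex,(g[:2]-m)@ey)
```

```text
tags [[ 0.68216717  0.08631137  0.105     ]
 [ 0.67646414  0.05694676  0.105     ]
 [ 0.66331526 -0.00246618  0.105     ]
 [ 0.65769195 -0.03158076  0.105     ]]
[[0.20699777 0.98399062]
 [0.66990963 0.0273028 ]] scale 1.0055275358146392
yaw -0.20734231903628672 rack_mid [0.6346807  0.03471375]
deck corners [[ 0.78105517  0.16529699  0.1       ]
 [ 0.71625589 -0.14386857  0.1       ]
 [ 0.52579001 -0.1000171   0.1       ]
 [ 0.58937228  0.203453    0.1       ]] [0.65311834 0.03121608 0.1       ]
yaw rear edge -0.20660341907404406 0.31588334675129137
yaw front -0.20652993632361805 0.3100593614673386
press c from corners->rack [0.63354671 0.03533328]
handle ends [[0.49869094 0.1101362  0.088     ]
 [0.48254466 0.02002123 0.088     ]] [0.4906178  0.06507872 0.088     ]
trayfront [[ 0.55813795  0.17694088  0.09      ]
 [ 0.50558059 -0.06315312  0.09      ]]
handle in press -0.1659909762883537 -0.0003149899191052019
knob in press -0.018526517979396785 6.6114033821863774e-06
```

>>> {"name": "servo_tool", "arguments": {
  "steps": [
    [0,0,0,0.038,-0.03,0,0.06],
    [0,0,0,0.038,-0.03,0,0.06],
    [0,0,0,0.038,-0.03,0,0.06],
    [0,0,0,0.038,-0.03,0,0.06],
    [0,0,0,0.038,-0.03,0,0.06]
  ],
  "newtons": 25
}}

```text
time: 0.72
position: [0.3344, -0.4164, 0.2143]
tcp_rot: [-0.0, 0.988, 0.155, -0.0]
ft_force: [0.1, 0.5, 0.8]
grip_width: 0.654
```

>>> {"name": "servo_tool", "arguments": {
  "steps": [
    [0,0,0,0.038,-0.03,0,0.06],
    [0,0,0,0.038,-0.03,0,0.06],
    [0,0,0,0.038,-0.03,0,0.06],
    [0,0,0,0.038,-0.03,0,0.06],
    [0,0,0,0.038,-0.03,0,0.06]
  ]
}}

```text
time: 1.35
position: [0.4693, -0.2156, 0.2144]
tcp_rot: [-0.0, 0.988, 0.155, -0.0]
ft_force: [0.5, -0.2, -0.6]
grip_width: 0.651
```

>>> {"name": "servo_tool", "arguments": {
  "steps": [
    [0,0,0,0.038,-0.03,0,0.06],
    [0,0,0,0.038,-0.03,0,0.06],
    [0,0,0,0.038,-0.03,0,0.06],
    [0,0,0,0.038,-0.03,0,0.06],
    [0,0,-0.175,0,0,0,0.06]
  ]
}}

```text
time: 1.98
position: [0.5781, -0.0512, 0.2142]
tcp_rot: [-0.001, 0.969, 0.246, 0.0]
ft_force: [-0.7, -0.4, 0.3]
grip_width: 0.65
```

>>> {"name": "servo_tool", "arguments": {
  "steps": [
    [0,0,-0.175,0,0,0,0.06],
    [0,0,-0.175,0,0,0,0.06],
    [0,0,-0.175,0,0,0,0.06],
    [0,0,-0.175,0,0,0,0.06],
    [0,0,-0.175,0,0,0,0.06]
  ]
}}

```text
time: 2.6
position: [0.5765, -0.0564, 0.2141]
tcp_rot: [-0.0, 0.776, 0.631, -0.0]
ft_force: [0.6, -0.1, 0.2]
grip_width: 0.656
```

Run:
```python
from h import *
s=arm.sense(); im=arm.capture("wrist"); cv2.imwrite("pics/w1.png",im)
k=cam("wrist",s); H,S,V=cv2.split(cv2.cvtColor(im,cv2.COLOR_BGR2HSV))
print("pos",s["position"],"tool axes",pose(s)[0].round(3))
for nm,m,z in(("red",((H<8)|(H>172))&(S>150)&(V>80),.162),("green",(H>45)&(H<80)&(S>120)&(V>60),.105)):
    for c,st in blobs(m,60): print(nm,c,st,ray(k,c,z)[0])
```

```text
pos [ 0.57649891 -0.0563705   0.21412306] tool axes [[ 0.203  0.979 -0.001]
 [ 0.979 -0.203  0.   ]
 [-0.    -0.001 -1.   ]]
red [395.92897196  96.27975078] [ 376   76   41   43 1605] [0.6342117  0.03569984 0.162     ]
green [434.14488349  58.60587639] [419  42  31  35 987] [0.67527128 0.05763924 0.105     ]
```

View pics/w1.png

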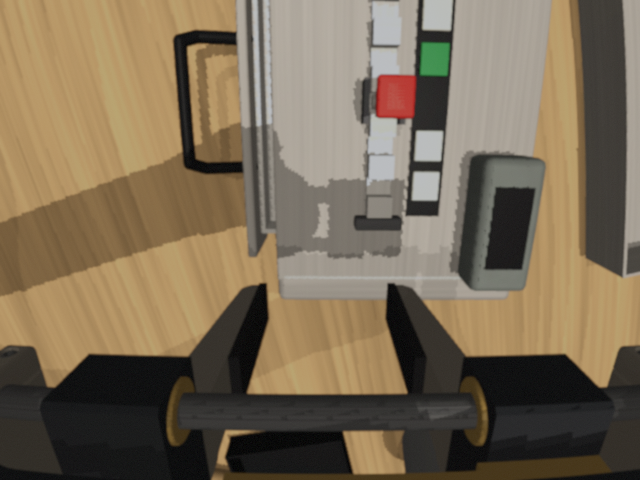

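The wrist view puts the red cap at (396,96), which gives (0.634, 0.036). The green tag at (434,59) gives (0.675, 0.058). Both agree with the top view. Moving over the knob.

>>> {"name": "servo_tool", "arguments": {
  "steps": [
    [0,0,0,0.034,0.0125,0,0.06],
    [0,0,0,0.034,0.0125,0,0.06],
    [0,0,0,0.0335,0.0125,0,0.06],
    [0,0,0,0,0,0.02,0.06],
    [0,0,0,0,0,0,0.06]
  ]
}}

```text
time: 3.28
position: [0.6328, 0.0339, 0.1919]
tcp_rot: [-0.001, 0.778, 0.628, -0.002]
ft_force: [1.5, -0.7, -0.5]
grip_width: 0.654
```

Run:
```python
from h import *
s=arm.sense(); im=arm.capture("wrist"); cv2.imwrite("pics/w2.png",im)
k=cam("wrist",s); H,S,V=cv2.split(cv2.cvtColor(im,cv2.COLOR_BGR2HSV))
R,p=pose(s)
print("pos",p,s["ft_force"])
for c,st in blobs(((H<8)|(H>172))&(S>150)&(V>80),60): 
    g=ray(k,c,.160)[0]; print(c,st,g,"tool offs",R.T@(g-p))
```

```text
pos [0.63276707 0.03392403 0.19187457] [ 1.4713847  -0.69568023 -0.50870683]
[331.22474747 268.71275253] [ 313  243   38   49 1584] [0.63527282 0.039105   0.16      ] tool offs [0.00566527 0.00151574 0.03185462]
```

View pics/w2.png

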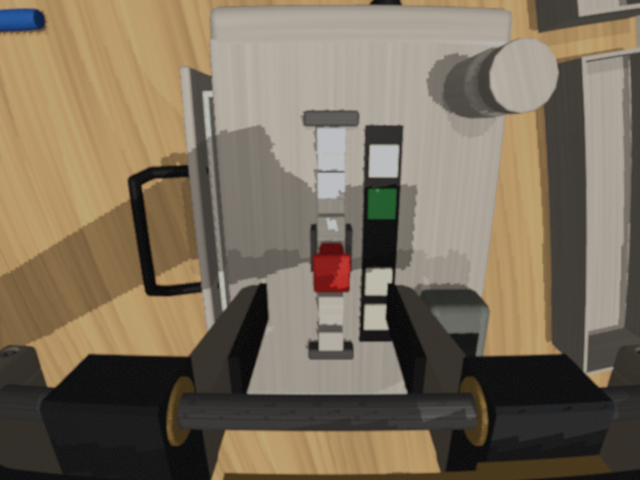

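The cap is centred between the fingers, with its top centred near (331,273). The remaining offset is 1–2 mm. Descending.

>>> {"name": "servo_tool", "arguments": {
  "steps": [
    [0,0,0,0.002,0.001,0.03,0.06],
    [0,0,0,0,0,0.03,0.06],
    [0,0,0,0,0,0.006,0.06],
    [0,0,0,0,0,0,0.06],
    [0,0,0,0,0,0,0.01]
  ],
  "newtons": 25
}}

```text
time: 3.95
position: [0.637, 0.0367, 0.1301]
tcp_rot: [0.001, 0.778, 0.629, 0.001]
ft_force: [-0.2, 0.4, 0.3]
grip_width: 0.564
```

>>> {"name": "servo_tool", "arguments": {
  "steps": [
    [0,0,0,0,0,0,0.01],
    [0,0,0,0,0,0,0.01],
    [0,0,0,0,0,0,0.01],
    [0,0,0,0,0,0,0.01]
  ]
}}

```text
time: 4.45
position: [0.6361, 0.0369, 0.1288]
tcp_rot: [0.0, 0.777, 0.629, -0.0]
ft_force: [-0.3, -0.8, 1.5]
grip_width: 0.233
```

The jaws stopped at about 21.4 mm, which matches the 22 mm cap, so the grip is firm. Lifting 17 mm.

>>> {"name": "servo_tool", "arguments": {
  "steps": [
    [0,0,0,0,0,-0.006,0.01],
    [0,0,0,0,0,-0.006,0.01],
    [0,0,0,0,0,-0.005,0.01],
    [0,0,0,0,0,0,0.01]
  ],
  "newtons": 30
}}

```text
time: 4.95
position: [0.636, 0.0368, 0.1458]
tcp_rot: [0.0, 0.777, 0.629, -0.0]
ft_force: [0.6, -0.3, -4.1]
grip_width: 0.233
```

Run:
```python
from h import *
s=arm.sense(); print(s["position"],s["ft_force"],s["grip_width"])
im=arm.capture("wrist"); cv2.imwrite("pics/w3.png",im)
im=arm.capture("side")[130:310,150:350]; cv2.imwrite("pics/s3.png",cv2.resize(im,(660,594),interpolation=cv2.INTER_CUBIC))
```

```text
[0.63599525 0.0367867  0.14580585] [ 0.62568656 -0.31895418 -4.13065705] 0.23270374250616557
```

View pics/w3.png

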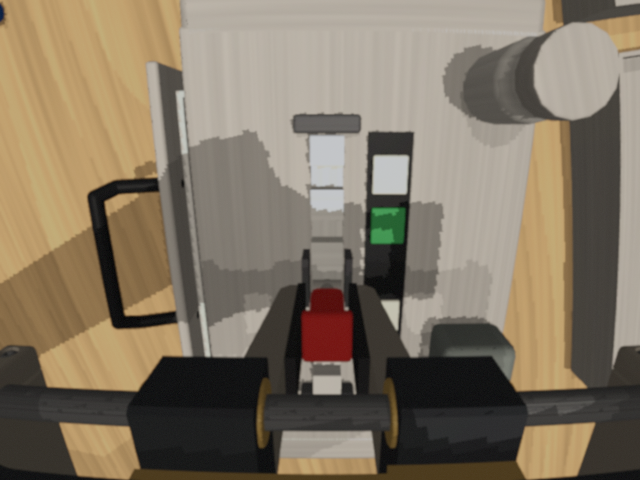

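View pics/s3.png

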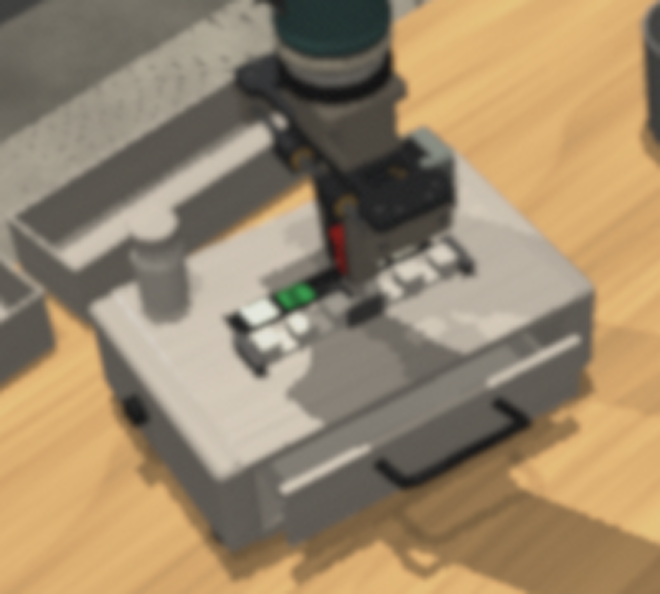

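The knob is held between the pads and lifted, with about −4.1 N at the wrist, which fits the spring. Carrying it +30 mm along press +y (tool +x).

>>> {"name": "servo_tool", "arguments": {
  "steps": [
    [0,0,0,0.01,0,0,0.01],
    [0,0,0,0.01,0,0,0.01],
    [0,0,0,0.01,0,0,0.01],
    [0,0,0,0,0,0,0.01],
    [0,0,0,0,0,0,0.01]
  ]
}}

```text
time: 5.68
position: [0.6424, 0.0667, 0.1456]
tcp_rot: [-0.0, 0.777, 0.629, 0.0]
ft_force: [0.8, -0.5, -3.4]
grip_width: 0.234
```

Run:
```python
from h import *
s=arm.sense(); print(s["position"],s["ft_force"],s["grip_width"])
R,p=pose(s); d=p-[.63599525,.0367867,.14580585]; print("tool d",R.T@d,"press d",d[0]*np.cos(-.207)+d[1]*np.sin(-.207),-d[0]*np.sin(-.207)+d[1]*np.cos(-.207))
im=arm.capture("wrist"); cv2.imwrite("pics/w4.png",im)
```

```text
[0.64236799 0.06674956 0.14559336] [ 0.81973015 -0.4758388  -3.43383917] 0.23425613195945133
tool d [3.06329820e-02 6.09575766e-07 2.24108535e-04] press d 7.858273180287503e-05 0.03063296400418208
```

View pics/w4.png

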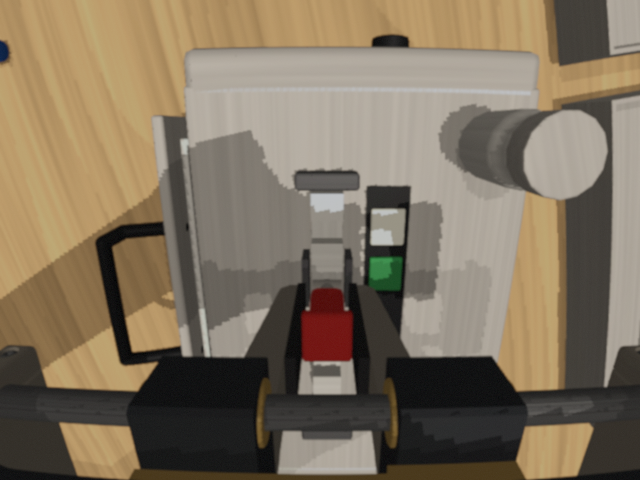

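The sled moved with the knob, 30.6 mm in total, and its image position relative to the gripper is unchanged. Lowering it 16 mm, which is nearly all the way.

>>> {"name": "servo_tool", "arguments": {
  "steps": [
    [0,0,0,-0.0005,0,0.005,0.01],
    [0,0,0,0,0,0.006,0.01],
    [0,0,0,0,0,0.005,0.01],
    [0,0,0,0,0,0,0.01]
  ]
}}

```text
time: 6.22
position: [0.6422, 0.0655, 0.1292]
tcp_rot: [-0.0, 0.777, 0.629, -0.0]
ft_force: [0.1, -0.3, -2.5]
grip_width: 0.236
```

The force is −2.5 N at nearly the original height, so the pin is in the notch. Releasing it and backing up.

>>> {"name": "servo_tool", "arguments": {
  "steps": [
    [0,0,0,0,0,0,0.06],
    [0,0,0,0,0,0,0.06],
    [0,0,0,0,0,0,0.06],
    [0,0,0,0,0,0,0.06]
  ]
}}

```text
time: 6.72
position: [0.6424, 0.0657, 0.1298]
tcp_rot: [0.0, 0.777, 0.629, 0.0]
ft_force: [1.5, -0.3, -0.2]
grip_width: 0.643
```

>>> {"name": "servo_tool", "arguments": {
  "steps": [
    [0,0,0,0,0,-0.03,0.06],
    [0,0,0,0,0,-0.04,0.06],
    [0,0,0,0,-0.045,-0.02,0.06],
    [0,0,0,0,-0.045,0,0.06],
    [0,0,0,0,0,0,0.06]
  ]
}}

```text
time: 7.35
position: [0.5518, 0.0855, 0.2203]
tcp_rot: [0.0, 0.776, 0.63, -0.0]
ft_force: [1.1, 0.3, 0.3]
grip_width: 0.655
```

Run:
```python
from h import *
s=arm.sense(); im=arm.capture("wrist"); cv2.imwrite("pics/w5.png",im)
R,p=pose(s); k=cam("wrist",s); H,S,V=cv2.split(cv2.cvtColor(im,cv2.COLOR_BGR2HSV)); print(p,s["ft_force"])
for nm,m,z in(("red",((H<8)|(H>172))&(S>150)&(V>80),.162),("green",(H>45)&(H<80)&(S>120)&(V>60),.105)):
    for c,st in blobs(m,60): print(nm,c,st,ray(k,c,z)[0])
t=arm.capture("top"); sd=arm.capture("side"); cv2.imwrite("pics/t5.png",t); cv2.imwrite("pics/s5r.png",sd)
cv2.imwrite("pics/s5.png",cv2.resize(sd[150:310,170:350],(675,600),interpolation=cv2.INTER_CUBIC))
H,S,V=cv2.split(cv2.cvtColor(sd,cv2.COLOR_BGR2HSV)); m=((H<8)|(H>172))&(S>150)&(V>80); m[:170]=0;m[:,:170]=0;m[310:]=0;m[:,340:]=0
for c,st in blobs(m): print("side red",c,st)
```

```text
[0.55177601 0.08550381 0.22028594] [1.1321542  0.32932159 0.32427542]
red [464.63134461 262.40338379] [ 448  242   35   39 1123] [0.63998178 0.06641882 0.162     ]
green [484.17770035 236.50522648] [471 225  26  27 574] [0.67601088 0.05969723 0.105     ]
side red [245.98214286 214.42857143] [241 208  12  15 112]
```

View pics/w5.png

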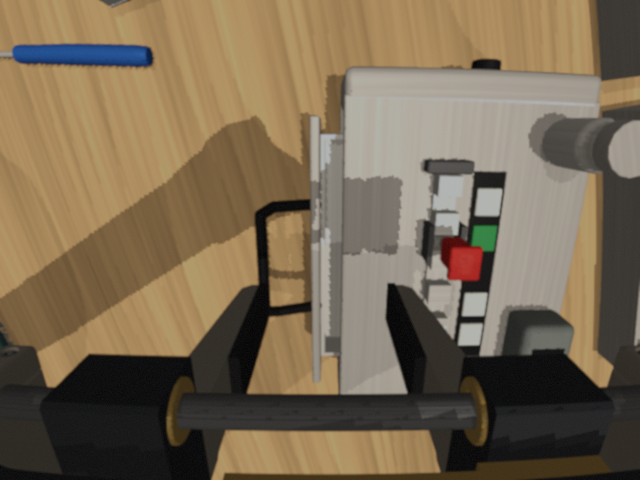

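View pics/s5.png

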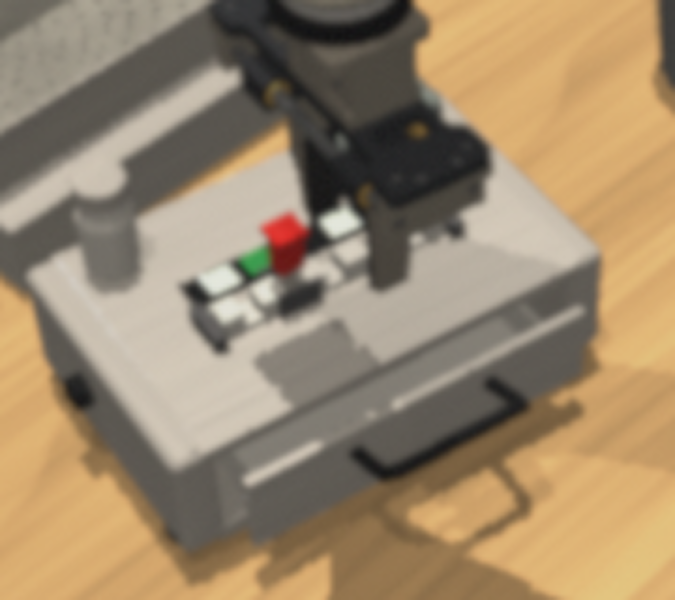

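The knob is now next to the green tag in both views: red at (465,262) in the wrist picture and (246,214) in the side picture. Next I'll check that it is fully down and measure the handle.

Run:
```python
from h import *
c=arm.get_calibration("side"); rv=cv2.Rodrigues(c["R"])[0]
pr=lambda X:cv2.projectPoints(np.array(X,float).reshape(-1,1,3),rv,c["t"],c["intrinsics"],c["dist"])[0].reshape(-1,2)
ey=np.array([.2058,.9786,0]); a=np.array([.634,.035,.152]); q=pr([a,a+.03*ey,a+.03*ey+[0,0,.01]])
print("pred down",np.array([256.28,208.84])+q[1]-q[0],"if 10mm up",np.array([256.28,208.84])+q[2]-q[0])
# handle from wrist: bar edge columns in w5
s=arm.sense(); k=cam("wrist",s); im=cv2.imread("pics/w5.png"); g=cv2.cvtColor(im,cv2.COLOR_BGR2GRAY)
for r in(220,240,260,275): print(r,np.where(g[r,245:285]<35)[0]+245)
P=ray(k,[(264,220),(266,280),(266,207),(272,309)],.088); print(P)
R,p=pose(s); print("offset in tool",(P-p)@R)
```

```text
pred down [245.23541753 214.0974153 ] if 10mm up [244.93342627 211.02230957]
220 [256 257 258 259 260 261 262 263 264]
240 [257 258 259 260 261 262 263 264 265 266]
260 [259 260 261 262 263 264 265 266 267]
275 [259 260 261 262 263 264 265 266 267]
[[0.50510624 0.10467247 0.088     ]
 [0.49275912 0.05162488 0.088     ]
 [0.50957538 0.11506277 0.088     ]
 [0.49069018 0.02290098 0.088     ]]
offset in tool [[ 0.00973205 -0.05357157  0.13177746]
 [-0.04472499 -0.05453526  0.1317697 ]
 [ 0.02082789 -0.05137756  0.13178143]
 [-0.07324521 -0.05054275  0.13177101]]
```

The predicted pixel with the knob down is (245.2, 214.1) and the measured one is (246.0, 214.4), so it is fully down. The handle is about −29 mm in tool x and −56 mm in tool y from the tool. Moving over the bar.

>>> {"name": "servo_tool", "arguments": {
  "steps": [
    [0,0,0,-0.015,-0.028,0,0.03],
    [0,0,0,-0.014,-0.028,0,0.03],
    [0,0,0,0,0,0.04,0.03],
    [0,0,0,0,0,0.04,0.03],
    [0,0,0,0,0,0,0.03]
  ]
}}

```text
time: 8.12
position: [0.4923, 0.0672, 0.1371]
tcp_rot: [-0.002, 0.778, 0.629, -0.002]
ft_force: [0.7, 0.3, 0.3]
grip_width: 0.327
```

Run:
```python
from h import *
s=arm.sense(); im=arm.capture("wrist"); cv2.imwrite("pics/w6.png",im); print(s["position"],s["ft_force"],s["grip_width"])
sd=arm.capture("side"); cv2.imwrite("pics/s6.png",cv2.resize(sd[180:320,190:350],(686,600),interpolation=cv2.INTER_CUBIC))
```

```text
[0.49225091 0.06716318 0.1371172 ] [0.66627592 0.31697805 0.32638771] 0.3268186403920075
```

View pics/w6.png

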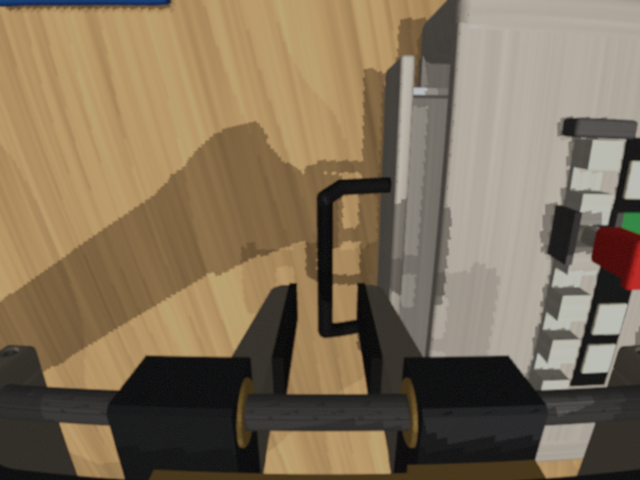

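View pics/s6.png

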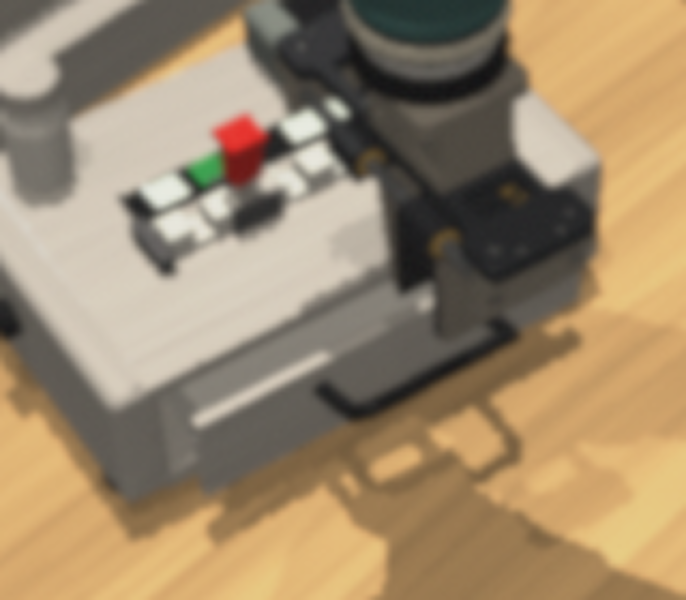

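Run:
```python
from h import *
s=arm.sense();k=cam("wrist",s);R,p=pose(s)
P=ray(k,[(325,195),(326,333),(325,260)],.088);print(P,(P-p)@R)
```

```text
[[0.50185674 0.11282225 0.088     ]
 [0.48271423 0.02010727 0.088     ]
 [0.49313835 0.07206458 0.088     ]] [[ 0.04527669 -0.00217176  0.0520947 ]
 [-0.04939159 -0.00152723  0.05201633]
 [ 0.003597   -0.00218504  0.05206019]]
```

The bar is within 2 mm of centre in the jaw direction, and its measured length of about 95 mm matches. Descending and closing.

>>> {"name": "servo_tool", "arguments": {
  "steps": [
    [0,0,0,-0.002,-0.002,0.03,0.03],
    [0,0,0,0,0,0.03,0.03],
    [0,0,0,0,0,0.007,0.03],
    [0,0,0,0,0,0,0.03],
    [0,0,0,0,0,0,0.002]
  ],
  "newtons": 30
}}

```text
time: 8.85
position: [0.4923, 0.0665, 0.074]
tcp_rot: [0.001, 0.777, 0.629, 0.001]
ft_force: [0.0, 0.1, -0.4]
grip_width: 0.242
```

>>> {"name": "servo_tool", "arguments": {
  "steps": [
    [0,0,0,0,0,0,0.002],
    [0,0,0,0,0,0,0.002],
    [0,0,0,0,0,0,0.002]
  ]
}}

```text
time: 9.22
position: [0.4914, 0.0664, 0.0734]
tcp_rot: [0.0, 0.777, 0.629, 0.0]
ft_force: [-0.8, 0.8, 6.2]
grip_width: 0.096
```

The bar is gripped at about 9 mm. Pulling the tray towards the front (tool −y) in small rows and watching the force.

>>> {"name": "servo_tool", "arguments": {
  "steps": [
    [0,0,0,0,-0.006,-0.002,0.002],
    [0,0,0,0,-0.01,0,0.002],
    [0,0,0,0,-0.01,0,0.002],
    [0,0,0,0,-0.01,0,0.002],
    [0,0,0,0,0,0,0.002]
  ]
}}

```text
time: 9.85
position: [0.4527, 0.0745, 0.0736]
tcp_rot: [-0.001, 0.777, 0.63, -0.002]
ft_force: [-1.0, 5.9, -20.2]
grip_width: 0.096
```

The tray moved 39 mm. The −20 N in z comes from my 2 mm upward shift, so I'm giving most of that back before continuing.

>>> {"name": "servo_tool", "arguments": {
  "steps": [
    [0,0,0,0,0,0.0015,0.002],
    [0,0,0,0,0,0,0.002]
  ]
}}

```text
time: 10.1
position: [0.4557, 0.0739, 0.0735]
tcp_rot: [0.0, 0.777, 0.629, -0.0]
ft_force: [-1.5, 3.8, -5.5]
grip_width: 0.095
```

>>> {"name": "servo_tool", "arguments": {
  "steps": [
    [0,0,0,0,-0.006,0.0003,0.002],
    [0,0,0,0,-0.006,0,0.002],
    [0,0,0,0,-0.004,0,0.002],
    [0,0,0,0,0,0,0.002]
  ]
}}

```text
time: 10.6
position: [0.4402, 0.0772, 0.0734]
tcp_rot: [0.0, 0.777, 0.629, 0.0]
ft_force: [-0.0, 1.6, 4.0]
grip_width: 0.099
```

>>> {"name": "servo_tool", "arguments": {
  "steps": [
    [0,0,0,0,-0.003,0,0.002],
    [0,0,0,0,-0.002,0,0.002],
    [0,0,0,0,0,0,0.002]
  ]
}}

```text
time: 10.98
position: [0.4358, 0.0782, 0.0734]
tcp_rot: [0.0, 0.777, 0.629, 0.0]
ft_force: [0.7, 0.0, 7.3]
grip_width: 0.098
```

>>> {"name": "servo_tool", "arguments": {
  "steps": [
    [0,0,0,0,-0.003,-0.0003,0.002],
    [0,0,0,0,-0.002,0,0.002],
    [0,0,0,0,0,0,0.002]
  ]
}}

```text
time: 11.35
position: [0.4353, 0.0784, 0.0735]
tcp_rot: [0.002, 0.778, 0.629, 0.004]
ft_force: [14.4, -1.6, -11.5]
grip_width: 0.098
```

>>> {"name": "servo_tool", "arguments": {
  "steps": [
    [0,0,0,0,-0.003,0,0.002],
    [0,0,0,0,0,0,0.002]
  ]
}}

```text
time: 11.6
position: [0.4352, 0.0785, 0.0736]
tcp_rot: [0.003, 0.778, 0.628, 0.006]
ft_force: [23.9, -4.3, -21.9]
grip_width: 0.1
```

The tray has hit its stop: 24 N and no further motion. Total travel is about 57 mm, and it started about 16–18 mm out. Relaxing most of the pull, then releasing.

>>> {"name": "servo_tool", "arguments": {
  "steps": [
    [0,0,0,0,0.005,0.001,0.002],
    [0,0,0,0,0,0,0.002]
  ]
}}

```text
time: 11.85
position: [0.4353, 0.0784, 0.0733]
tcp_rot: [0.002, 0.778, 0.629, 0.002]
ft_force: [4.9, -2.8, 8.6]
grip_width: 0.095
```

>>> {"name": "servo_tool", "arguments": {
  "steps": [
    [0,0,0,0,0,0,0.032],
    [0,0,0,0,0,0,0.032],
    [0,0,0,0,0,0,0.032],
    [0,0,0,0,0,0,0.032]
  ]
}}

```text
time: 12.35
position: [0.4318, 0.0787, 0.0718]
tcp_rot: [-0.0, 0.777, 0.629, -0.0]
ft_force: [0.2, 0.3, 0.2]
grip_width: 0.35
```

Released, with no residual force. Rising 3.5 mm off-centre is fine, as each side has about 11 mm of clearance.

>>> {"name": "servo_tool", "arguments": {
  "steps": [
    [0,0,0,0,0.002,-0.02,0.032],
    [0,0,0,0,0,-0.03,0.032],
    [0,0,0,0,0,-0.05,0.032],
    [0,0,0,0,0,-0.05,0.032],
    [0,0,0,-0.03,0,-0.02,0.032]
  ]
}}

```text
time: 12.98
position: [0.4293, 0.0506, 0.2448]
tcp_rot: [0.001, 0.776, 0.631, 0.002]
ft_force: [0.5, -0.4, -0.1]
grip_width: 0.347
```

>>> {"name": "servo_tool", "arguments": {
  "steps": [
    [0,0,0,-0.05,0,0,0.032],
    [0,0,0,-0.05,0,0,0.032],
    [0,0,0,-0.05,0,0,0.032],
    [0,0,0,-0.05,0,0,0.032],
    [0,0,0,0,0,0,0.032]
  ]
}}

```text
time: 13.6
position: [0.3851, -0.1496, 0.2418]
tcp_rot: [-0.0, 0.779, 0.626, -0.0]
ft_force: [-0.1, 0.1, -0.7]
grip_width: 0.348
```

Run:
```python
from h import *
s=arm.sense(); print(s["position"],s["ft_force"])
t=arm.capture("top"); sd=arm.capture("side"); cv2.imwrite("pics/t7.png",t); cv2.imwrite("pics/s7.png",sd)
cv2.imwrite("pics/t7z.png",cv2.resize(t[120:290,220:400],(635,600),interpolation=cv2.INTER_CUBIC))
for n,im,z0 in(("top",t,(130,270,225,390)),("side",sd,(170,310,170,340))):
    H,S,V=cv2.split(cv2.cvtColor(im,cv2.COLOR_BGR2HSV)); roi=np.zeros(H.shape,bool); roi[z0[0]:z0[1],z0[2]:z0[3]]=1
    for nm,m,z in(("red",((H<8)|(H>172))&(S>150)&(V>80),.160),("green",(H>45)&(H<80)&(S>120)&(V>60),.106)):
        for c,st in blobs(m&roi): print(n,nm,c,st,ray(cam(n),c,z)[0])
```

```text
[ 0.38506147 -0.14959238  0.2417923 ] [-0.07638494  0.1076316  -0.68361594]
top red [291.9009901  183.97029703] [287 179  11  11 101] [0.64089528 0.0632289  0.16      ]
top green [296.1125 175.4125] [291 171  11  10  80] [0.67543194 0.05708971 0.106     ]
side red [246.06086957 214.28695652] [241 208  12  15 115] [0.63344053 0.07089372 0.16      ]
side green [237.44 219.52] [234 217   7   6  25] [0.67756483 0.06308159 0.106     ]
```

View pics/t7z.png

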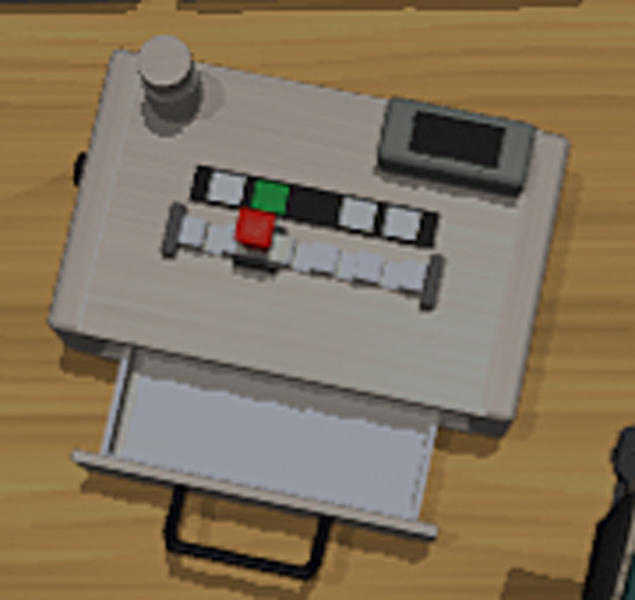

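View pics/s7.png

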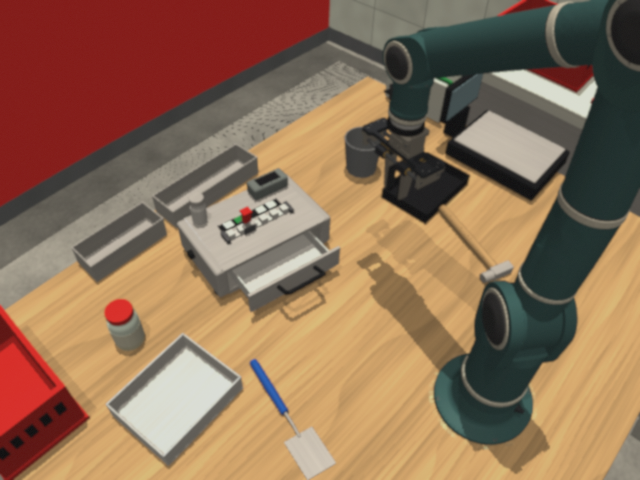

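View pics/t7.png

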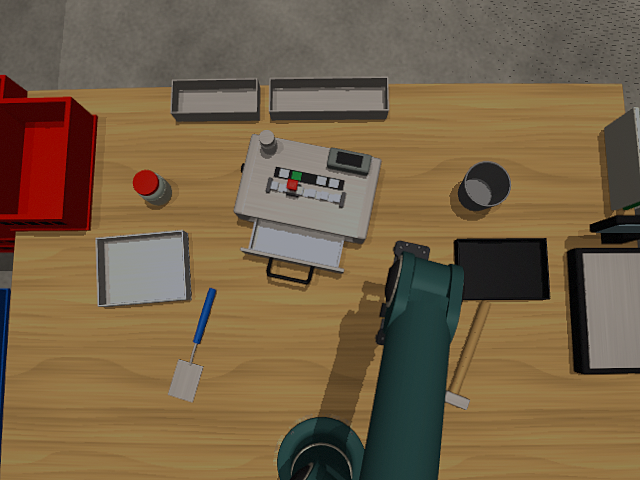

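The knob sits at the green tag, the tray is out, and the bystanders are where they were. One last number to check is how far the handle came out.

Run:
```python
from h import *
P=ray(cam("top"),[(220+170/3.528,120+548/3.528),(220+310/3.528,120+572/3.528)],.088).mean(0)
m=np.array([.6531,.0312]);ex=np.array([.9786,-.2058]);print(P,(P[:2]-m)@ex)
print(arm.close_job())
```

```text
[0.43323924 0.07588912 0.088     ] -0.22435275703081972
the job is handed in; nothing more can be done
None
```

The red knob is now fully down in the notch with the green tag (+0.03), and the loading tray is pulled out to its stop. I handed the job in at about 14 s of the 43 s allowed.

- **Knob:** After release it measured at (0.641, 0.063), about 29 mm along the rack from where it started. In the side view it is within 1 pixel of where it should be when fully down. That view resolves about 3 mm of height per pixel. The downward force before release also showed the pin was not resting on a tooth.
- **Tray:** It stopped moving under about 24 N of pull, after about 57 mm of travel; it had started roughly 16 mm out. The handle's final press x is −0.224, against about −0.225 expected at the stop.
- **Forces:** While pulling the tray, I had the gripper about 2 mm too high, which put about 20 N vertically on the handle. I corrected most of that, and it rose to 22 N once more at the stop. This is well under the 40 N and 120 N limits.
- **Rest of the bench:** In the last pictures everything else looked where it started, judged by eye. The hammer and black tray were partly hidden behind the arm. The arm was clear of everything.

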